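# Zero the kiln's peak recorder and snap its cover shut

## Task

Before the next firing, push the peak pointer of the kiln recorder anticlockwise by its wing, past the click, until it stays home against its hidden zero stop and the little tell-tale pin in its hub stays up. Then swing the hinged cover over and press its tab down until the catch clicks and holds it fully shut. Do not force either part, and leave the jar, the bowl and the brush where they are.

Things in the scene. Friction and masses are not known exactly. Their poses are not given: they have to be found in the camera images.
- recorder: Grey housing 160 x 160 mm, 60 high, bolted down, with a white dial (diameter 124, 3 thick) amid its top. Origin: centre of its underside, z up. The cover is hinged along its +y edge. The pointer's zero stop is inside, out of sight. Bolted feet stick out 30 mm on its -x and +x sides, 10 high.
- dial (a point): Centre of the dial's face, on the pointer's axis, 63 mm above the bench; axes as the recorder's.
- pointer (a joint): Pointer angle (rad), growing clockwise seen from above; at 0 the wing points along the recorder's -x. The hidden stop differs each time: somewhere from -0.6 to 0.6. Turning takes about 1.5 N at the wing. From about 0.25 to 0.1 rad before the stop a spring click resists (about 7 N more) and pushes the pointer back out if let go; past it, it holds the pointer at the stop.
- wing (a point): Point on the pointer's wing, 34 mm from its axis, half way up. The pointer: a hub (diameter 20, 24 high) with one black upright radial wing 8 mm thick, from the hub out to 48 mm, lower edge 6 mm and top 31 mm above the dial, and a low tip 6 mm wide out to 60 mm. x axis: along the wing to the hub, z up.
- cover (a joint): Cover angle (rad): 0 fully shut on the housing, grows as it opens, up to 2.7; a stiff hinge holds it wherever it is left. At about 0.08 it meets the catch, which takes about 8 N down on the tab to snap past and then holds it.
- cover_axis (a point): Middle of the cover's hinge line, 75 mm from the recorder's centre towards +y, 62 mm above the bench; the line runs along the recorder's x.
- tab (a point): Outer (when shut: upper) face of the cover's aluminium tab, 170 mm from the hinge line, 6 mm out of the rim plane (which holds the hinge line). Cover: a grey shell, open below, 152 mm wide, 145 from hinge to front wall, 42 deep. Tab: 50 mm wide, 6 thick, 145 to 185 mm from the hinge, at the middle of the front rim. z: out of its outer face, y: to the hinge.
- glaze_jar: Glaze jar, diameter 52, 75 high, a bystander; origin at its foot.
- bowl: Terracotta bowl, diameter 80, 40 high, a bystander; origin at its foot.
- brush: Brush 180 mm long lying on the bench, a bystander; its x axis runs along the handle.
- telltale (a joint): Brass tell-tale pin (diameter 9) in the top of the pointer's hub: rise in m. 0 when down (1 mm proud of the hub); about 0.005 when the pointer is home against its stop. It starts to rise 0.16 rad before the stop.
There are look-alikes about, which are no part of the job. Several things have the shape of the recorder; the one meant has the colours described above.

How it is judged:
By the outcome, as a careful person would: the job done as asked, in the order asked, and still so for the second after the job is handed in, with the robot touching nothing.
It also fails if it takes over 72 s, if anything falls off the work surface, if the arm or the gripper's body presses on something with over 40 N, if the wrist force passes 120 N, or if a joint passes its speed limit or range.

## Robot

A 6-joint arm with a two-finger parallel gripper is mounted at the origin on the work surface. World frame = base frame: x ahead of the robot, y to its left, z up, the work surface at z = 0. Lengths are in mm, angles in rad, forces in N, time in s.
With the tool pointing down it reaches from about 350 to 925 mm from the base axis. Payload 6.4 kg.
Tool frame: the origin (TCP) lies at the very end of the fingers, on their centre line; the grasp point (between the pads) lies 19 mm behind it (manip.tcp_to_grasp is the z of the grasp point in the tool frame, in mm); z points along the fingers, y is the line along which they close (so a half turn about z gives the same grasp; the last joint's range is limited). The gripper opens to 85 mm and grips with 20 to 120 N. Pads are 22 mm wide; open, the fingers measure 114 mm over their backs; the gripper's body (76 mm by 85 mm) begins 54 mm behind the grasp point. The pads swing forward as they close: fully open they stand 13 mm farther back than shut.
Start: joints at [-1.331, 0.245, 1.558, -0, 1.339, -0.174], TCP at [261.365, -595.149, 231.29] pointing down, gripper open.
Joint ranges: [-3.13, 3.13], [-1.02, 2.26], [0.13, 2.54], [-0.95, 4.09], [0.21, 2.88], [-2.74, 2.74]. Speed limits (rad/s): [2.57, 2.57, 3.14, 3.14, 3.14, 3.14].

## Interface

Orientations are given as a rotation vector (axis times angle).
In Python, from station import manip, viewer, models gives the robot as it stands. The module is installed in compiled form; this text tells all that it offers.
- The arm moves only by the shell command python3 -m inch 'ROWS' [OPENING] [FORCE]. ROWS is JSON, a list of rows, each a list of 2 entries, a list of its own where there are three numbers: the shift along the world's x, y, z in units of 30 mm (1.0 is 30 mm), then the turn about the world's z in rad. In form: [[[tx, ty, tz], turn], ...]. A call has 1 to 5 rows; each row shifts and turns the commanded pose from where the row before left it; what a row does not reach is not made up. A row lasts 1/8 s, in which the tool goes at most 62.5 mm and 10.7 degrees, less where a joint would pass 70% of its speed; a pose out of reach is approached as far as the arm can. A call is refused whole if a number of a shift passes 1 or a number of a turn 0.188, either way. A call with a gripper value outside its range is refused whole. OPENING is the closure, from 0 (fully open) to 1 (shut), set as the call begins (- or left out, the last holds). The fingers move at their own pace and stop on an object; FORCE is the grip in N (left out, the last holds). Time passes only in rows, so rows that do not move let the fingers close. It gives the time, the measured TCP pose, the force, the opening and the grip force at its end, in the units of the state.
- manip.get_obs(): the state, without advancing time (a new reading comes with each control period).
- viewer.snapshot(name): name is "scene" or "top" or "wrist"; returns a dict with "color" (400x640x3 uint8, red, green, blue), "range_z" (400x640 float32, mm along the optical axis (not along the pixel's ray), 0 where there is no reading), "fx", "fy", "cx", "cy" (pixels), "camera_from_world" (4x4, takes a point from world to camera coordinates); the wrist camera has in their place "mount" (4x4, takes a point from camera to tool coordinates, whose origin is the TCP and whose axes are the flange's). Camera axes: x right, y up, looking along -z (the intrinsics and any distortion apply to the point x, -y, -z); pixel columns grow to the right and rows downward; lengths in mm; the calibration is good to about 2 mm. A picture is of the moment at which its call begins: read the wrist's pose just before it.
- manip.sign_off(): hands the job in; it is judged then, once.
Trained networks look in a picture, given as the dict that the camera call returned (one of the last four; its "shot" number tells which), for a name from the list of things; names that differ only in an ending like _2 or _b are one class to them, and where a whole thing is asked for, a point or a joint stands for the part that bears it (a point fixed in the world has none). Each returns a list of dicts, best first, with "score" (0 to 1); they miss things now and then, are a little off and sometimes report something else, mostly with a low value. They report only what shows in the picture. A call takes as long as a camera call. They do not tell look-alikes from the thing itself.
- models.search_frame(picture, query): "centre" ([x, y, z] in mm, in the coordinates of the camera as it stood for that picture, good to about 4 mm: the middle of the surface that is visible of it).
- models.pinpoint(picture, query): "centre" ([x, y, z] in mm, in the coordinates of the camera as it stood for that picture, good to about 4 mm: a listed point, or the origin of a listed thing).
The state is a dict: "clock": time; "joint_pos": joint angles; "joint_vel": joint speeds; "effort": joint torques, N m; "eef_pos": TCP position; "ee_rot": TCP orientation; "ft_force": force on the tool from outside, world axes, zero at the start; "ft_torque": the same for the moment, N m; "gripper_width": finger opening in mm; "grasp_force": force on a finger pad.
Only numpy, scipy, OpenCV 4.12 (cv2) and the standard library are available. Lean on these libraries where they do the work, as an engineer would, in place of code of your own. Each camera call takes 0.05 s, during which the arm holds its last target. There are 200 camera calls.

## Working session

There is one attempt and no reset: what is moved stays moved. The work goes in short steps, Python scripts to look and compute and a shell command to move; the robot and the scene stay as the last step left them, time stands still between calls to the robot, and variables do not carry over. Pictures are saved under pics/ and viewed, at most 10 in all, crops included, and the job is handed in when it is done.

```bash
mkdir -p pics
cat > h.py <<'E'
import numpy as np, cv2
from station import manip, viewer, models
from scipy.spatial.transform import Rotation as R
def snap(n):
    o=manip.get_obs(); p=viewer.snapshot(n)
    if 'mount' in p:
        T=np.eye(4);T[:3,:3]=R.from_rotvec(o['ee_rot']).as_matrix();T[:3,3]=o['eef_pos']
        p['W']=T@np.array(p['mount'])
    else: p['W']=np.linalg.inv(p['camera_from_world'])
    return p
def save(p,f,crop=None,s=1):
    im=p['color'][:,:,::-1]
    if crop: im=im[crop[1]:crop[3],crop[0]:crop[2]]
    cv2.imwrite('pics/'+f,cv2.resize(im,None,fx=s,fy=s,interpolation=cv2.INTER_CUBIC))
def w(p,c): return (p['W']@np.append(c,1))[:3]
def px(p,P):
    c=np.linalg.inv(p['W'])@np.append(P,1); return np.array([p['fx']*c[0]/-c[2]+p['cx'],p['fy']*-c[1]/-c[2]+p['cy']])
def pt(p,u,v):
    z=float(p['range_z'][int(v),int(u)]); return w(p,[(u-p['cx'])/p['fx']*z,-(v-p['cy'])/p['fy']*z,-z])
E
python3 - <<'E'
from h import *
np.set_printoptions(precision=1,suppress=True)
for n in ['top','scene']:
    p=snap(n); save(p,n+'.png'); print(n,[k for k in p])
    for q in ['recorder','dial','wing','cover_axis','tab','glaze_jar','bowl','brush']:
        print(q,[(round(d['score'],2),w(p,d['centre']),px(p,w(p,d['centre']))) for d in models.pinpoint(p,q)])
E
```

```text
top ['color', 'range_z', 'fx', 'fy', 'cx', 'cy', 'camera_from_world', 'shot', 'W']
recorder [(0.93, array([ 555.8, -133.8,    1.1]), array([345.8, 213.2])), (0.73, array([ 587.8, -396. ,   -2.5]), array([442.1, 202.7])), (0.72, array([ 560.2, -138.9,   62.7]), array([348.8, 208.9]))]
dial [(0.77, array([ 555.8, -140.7,   61.6]), array([349.5, 210.6]))]
wing []
cover_axis [(0.86, array([ 592.3, -318.2,   65.5]), array([418. , 197.1])), (0.7, array([714.5, -40.7,  -0.1]), array([312.4, 156. ])), (0.51, array([ 579.3, -162.8,   82.5]), array([358.6, 200.6]))]
tab [(0.95, array([599. , 163.9,  64.1]), array([233.1, 193. ])), (0.82, array([ 584.9, -493.6,   67.3]), array([486.3, 200.5])), (0.58, array([507.2,  54.2, 178. ]), array([269.4, 224.4]))]
glaze_jar [(0.78, array([ 742.6, -142.5,    2. ]), array([349.2, 146.2]))]
bowl [(0.62, array([713.6, -38.1,   0.7]), array([311.4, 156.3]))]
brush [(0.85, array([ 419.6, -225.6,   -2.5]), array([379.8, 264.1]))]
scene ['color', 'range_z', 'fx', 'fy', 'cx', 'cy', 'camera_from_world', 'shot', 'W']
recorder [(0.93, array([590.6, 261.9,   0.5]), a
[... 442 characters left out ...]
  75.8]), array([305.4, 218.2]))]
cover_axis [(0.96, array([ 592.1, -323.4,   60. ]), array([246. , 270.7])), (0.94, array([539. , -59.1,  64.2]), array([328.1, 189.5])), (0.81, array([578.7, 335. ,  58.1]), array([440.7, 132. ])), (0.29, array([502.9,  58.9, 181.2]), array([353.7, 118. ]))]
tab [(0.78, array([ 586.3, -489.3,   66. ]), array([157.6, 325.4])), (0.69, array([602.4, 168.8,  66.1]), array([412.2, 158.2])), (0.65, array([507.5,  53.3, 178.5]), array([353.5, 120.7]))]
glaze_jar [(0.62, array([ 741.7, -143.7,    1.7]), array([371.9, 281. ])), (0.57, array([ 556.3, -134.1,    0.4]), array([309.8, 230.7]))]
bowl []
brush [(0.7, array([ 421.6, -223.7,   -3.8]), array([240.5, 222.2]))]
```

```bash
python3 -c "
import cv2,numpy as np
a=cv2.imread('pics/top.png');b=cv2.imread('pics/scene.png')
cv2.imwrite('pics/both.png',cv2.resize(np.vstack([a,b]),(480,600)))"
```

```text
(no output)
```

View pics/top.png

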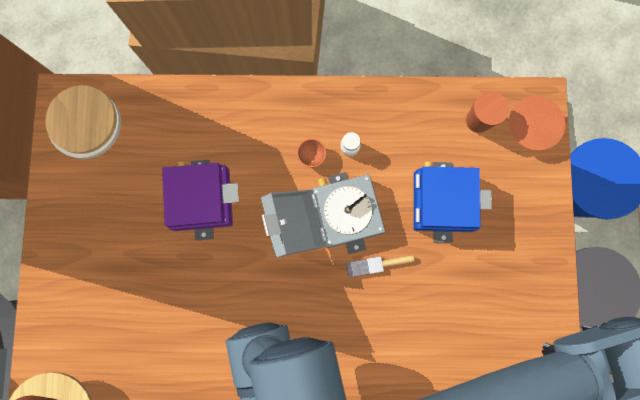

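View pics/scene.png

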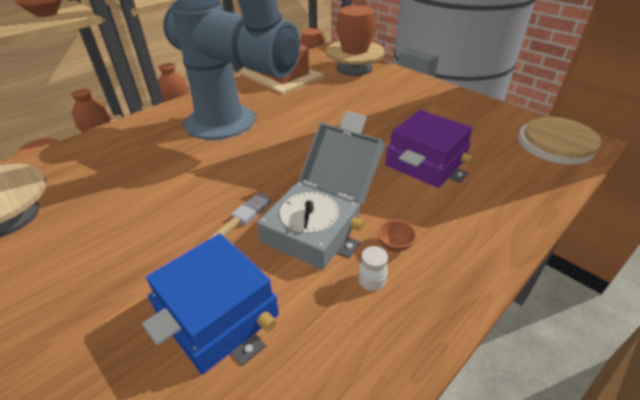

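Three things share the recorder's shape in the top view: purple at (197,197), blue at (447,198) and grey at (348,210). Only the grey one has a grey housing and an open cover showing a white dial, so it is the one meant. Its black wing points up and right, towards (365,197). The bowl is at (311,153), the jar at (350,144) and the brush at (380,265). I'll move above the grey one and confirm it close up.

```bash
python3 -m inch '[[[0.6,0.9,0.3],0],[[0.6,0.9,0.3],0],[[0.6,0.9,0.3],0],[[0.6,0.9,0.3],0],[[0.6,0.9,0.3],0]]' 1 30 >/dev/null
python3 -m inch '[[[0.6,0.9,0.3],0],[[0.6,0.9,0.3],0],[[0.6,0.9,0.2],0],[[0.6,0.9,0.2],0],[[0.6,0.9,0.2],0]]'>/dev/null
python3 -m inch '[[[0.6,0.9,0],0],[[0.6,0.9,0],0],[[0.6,0.9,0],0],[[0.6,0.9,0],0],[[0,0,0],0]]'
python3 - <<'E'
from h import *
np.set_printoptions(precision=3,suppress=True)
o=manip.get_obs(); print(o['joint_pos'],o['eef_pos'],R.from_rotvec(o['ee_rot']).as_matrix())
p=snap('wrist'); save(p,'w1.png'); print(p['W'])
for q in ['recorder','dial','wing','cover_axis','tab']:
    print(q,[(round(d['score'],2),w(p,d['centre']),px(p,w(p,d['centre']))) for d in models.pinpoint(p,q)])
E
```

```text
clock: 2.78
eef_pos: [514.1, -215.7, 312.3]
ee_rot: [-3.074, -0.65, -0.0]
ft_force: [-1.1, -1.3, -0.1]
gripper_width: -0.4
grasp_force: 0.0
[-0.601 -0.03   1.708  0.     1.464  0.553] [ 514.056 -215.679  312.345] [[ 0.914  0.405  0.   ]
 [ 0.405 -0.914  0.   ]
 [ 0.     0.    -1.   ]]
[[   0.406    0.866    0.292  588.736]
 [  -0.914    0.385    0.129 -182.996]
 [  -0.001   -0.319    0.948  455.828]
 [   0.       0.       0.       1.   ]]
recorder [(0.72, array([ 559.714, -137.205,   -0.49 ]), array([284.237, 106.11 ])), (0.67, array([ 586.917, -399.073,    0.675]), array([452.505, 162.778]))]
dial [(0.84, array([ 559.794, -134.594,   64.557]), array([276.057, 106.112]))]
wing [(0.93, array([ 577.242, -157.824,   78.271]), array([298.269, 100.486])), (0.31, array([538.892, -62.365,  65.399]), array([213.938,  97.285]))]
cover_axis [(0.79, array([544.196, -63.404,  65.382]), array([216.102,  93.395])), (0.61, array([ 588.291, -320.182,   62.123]), array([419.631, 146.393]))]
tab [(0.83, array([505.263,  50.95 , 181.077]), array([24.921, 76.722])), (0.61, array([ 587.981, -491.427,   71.792]), array([534.668, 200.512]))]
```

View pics/w1.png

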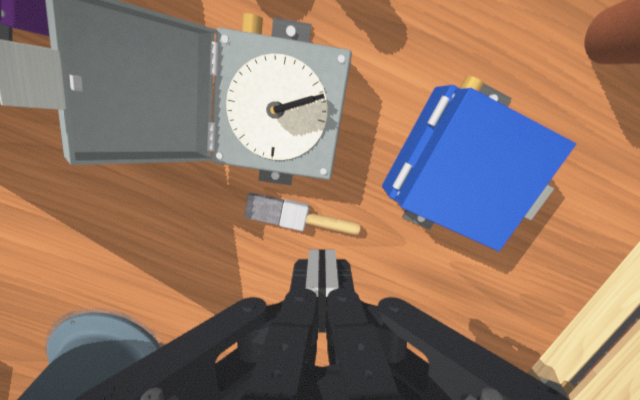

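The wrist view confirms it. The grey housing has a white dial with its hub at (275,109) and a black wing running to (322,96). The cover is open to the left with its tab at (25,75), and the brush is at (300,215). Next I'll work out the exact geometry.

```bash
cat >> h.py <<'E'
def plane(p,u,v,z):
    d=p['W'][:3,:3]@np.array([(u-p['cx'])/p['fx'],-(v-p['cy'])/p['fy'],-1.]); o=p['W'][:3,3]
    return o+d*(z-o[2])/d[2]
E
python3 - <<'E'
from h import *
np.set_printoptions(precision=2,suppress=True)
p=snap('wrist'); c=p['color'].astype(int)
# dial: cloud of white pixels + hull -> circle at z=63
m=((c.min(2)>190)).astype(np.uint8); m[:, :222]=0; m[:,335:]=0; m[:45]=0; m[168:]=0
k=max(cv2.findContours(m,cv2.RETR_EXTERNAL,cv2.CHAIN_APPROX_NONE)[0],key=cv2.contourArea)
h=cv2.convexHull(k)[:,0]; P=np.array([plane(p,u,v,63)[:2] for u,v in h])
A=np.c_[2*P,np.ones(len(P))]; s=np.linalg.lstsq(A,(P**2).sum(1),rcond=None)[0]; print('dial',s[:2],'r',np.sqrt(s[2]+s[:2]@s[:2]))
ax=s[:2]
# wing: dark pixels, by depth cloud
v,u=np.where(c.max(2)<70); q=[(a,b) for a,b in zip(u,v) if 225<a<330 and 50<b<165]
Q=np.array([pt(p,a,b) for a,b in q]); r=np.linalg.norm(Q[:,:2]-ax,axis=1)
g=(Q[:,2]>85)&(r<55)&(r>14); print(g.sum(),Q[g].mean(0),r[g].max(),Q[g,2].max()); d=Q[g][:,:2].mean(0)-ax; print('wing head',np.arctan2(d[1],d[0]), np.linalg.svd(Q[g][:,:2]-Q[g][:,:2].mean(0))[2][0])
for a,b in [(351,50),(328,178),(220,27)]: print(plane(p,a,b,60))
# cover interior/points
for a,b in [(8,75),(30,75),(55,75),(140,80),(56,100),(200,90)]: print('cov',pt(p,a,b))
E
```

```text
dial [ 556.96 -135.64] r 62.26763754685296
160 [ 576.01 -159.84   94.94] 48.16995787763533 96.82899268365844
wing head -0.9037024294401437 [-0.63  0.77]
[ 652.44 -194.43   60.  ]
[ 501.16 -232.49   60.  ]
[613.68 -46.76  60.  ]
cov [503.88  53.7  189.98]
cov [507.64  47.22 178.36]
cov [513.22  36.49 167.28]
cov [525.11  11.18  84.9 ]
cov [492.81  31.47 168.84]
cov [538.03 -42.27  52.14]
```

```bash
python3 -m inch '[[[0.2,0.2,-0.5],-0.187],[[0.2,0.2,-0.6],-0.187],[[0.2,0.2,-0.7],-0.187],[[0.2,0.2,-0.7],-0.187],[[0.2,0.2,-0.7],-0.187]]'>/dev/null
python3 -m inch '[[[0.2,0,-0.7],-0.187],[[0,0,-0.7],-0.184],[[0,0,-0.5],0],[[0,0,0],0]]'
```

```text
clock: 4.25
eef_pos: [548.5, -187.1, 158.0]
ee_rot: [-2.835, 1.353, 0.004]
ft_force: [-0.2, -0.4, -0.2]
gripper_width: 0.2
grasp_force: 0.0
```

```bash
python3 -m inch '[[[0.1,0.1,-0.7],0],[[0,0,-0.7],0],[[0,0,-0.7],0],[[0,0,-0.6],0],[[0,0,0],0]]'
python3 - <<'E'
from h import *
p=snap('wrist'); save(p,'w2.png')
# waypoint table: wing heading a, tool centre offset D behind the wing's midplane
ax=np.array([557,-135.6]); D=18.5
for i,a in enumerate(np.arange(-0.89,4.2,0.18)):
    e=np.array([np.cos(a),np.sin(a)]); t=np.array([-e[1],e[0]]); q=ax+34*e-D*t
    print(i,a.round(2),q.round(1),'' if i==0 else ((q-l)/30).round(2)); l=q
E
```

```text
clock: 4.88
eef_pos: [551.7, -183.9, 77.3]
ee_rot: [-2.834, 1.354, 0.003]
ft_force: [0.4, 0.0, 0.1]
gripper_width: 0.3
grasp_force: 0.0
0 -0.89 [ 564.  -173.7] 
1 -0.71 [ 570.7 -171.8] [0.22 0.06]
2 -0.53 [ 577.  -168.8] [0.21 0.1 ]
3 -0.35 [ 582.6 -164.6] [0.19 0.14]
4 -0.17 [ 587.4 -159.6] [0.16 0.17]
5 0.01 [ 591.2 -153.8] [0.13 0.19]
6 0.19 [ 593.9 -147.3] [0.09 0.21]
7 0.37 [ 595.4 -140.6] [0.05 0.23]
8 0.55 [ 595.7 -133.6] [0.01 0.23]
9 0.73 [ 594.7 -126.7] [-0.03  0.23]
10 0.91 [ 592.5 -120.1] [-0.07  0.22]
11 1.09 [ 589.1 -114. ] [-0.11  0.2 ]
12 1.27 [ 584.7 -108.6] [-0.15  0.18]
13 1.45 [ 579.5 -104.1] [-0.18  0.15]
14 1.63 [ 573.5 -100.6] [-0.2   0.12]
15 1.81 [566.9 -98.2] [-0.22  0.08]
16 1.99 [560.1 -97. ] [-0.23  0.04]
17 2.17 [553.1 -97.1] [-0.23 -0.  ]
18 2.35 [546.3 -98.4] [-0.23 -0.04]
19 2.53 [ 539.8 -100.9] [-0.22 -0.08]
20 2.71 [ 533.9 -104.6] [-0.2  -0.12]
21 2.89 [ 528.7 -109.2] [-0.17 -0.15]
22 3.07 [ 524.4 -114.7] [-0.14 -0.18]
23 3.25 [ 521.2 -120.9] [-0.11 -0.21]
24 3.43 [ 519.1 -127.5] [-0.07 -0.22]
25 3.61 [ 518.3 -134.4] [-0.03 -0.23]
26 3.79 [ 518.7 -141.4] [ 0.01 -0.23]
27 3.97 [ 520.4 -148.1] [ 0.06 -0.23]
28 4.15 [ 523.2 -154.5] [ 0.09 -0.21]
```

View pics/w2.png

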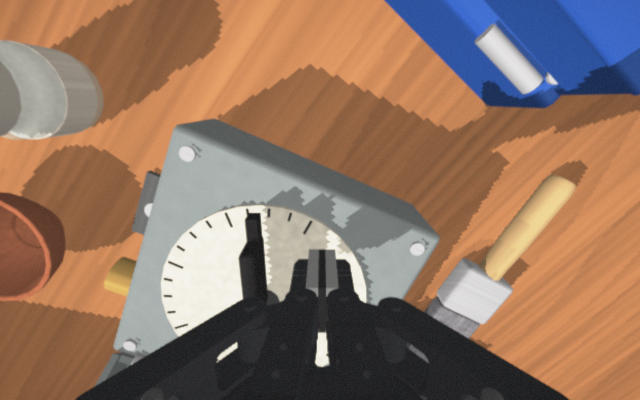

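The closed fingers sit to the right of the wing, which runs from (250,220) to (255,295). That is its clockwise side, with a small gap. I'll close the gap and start the sweep.

```bash
python3 -m inch '[[[0.2,0.17,0],0],[[0.21,0.17,0],0],[[0.22,0.06,0],0.18],[[0.21,0.1,0],0.18],[[0.19,0.14,0],0.18]]'
python3 -m inch '[[[0.16,0.17,0],0.18],[[0.13,0.19,0],0.18],[[0.09,0.21,0],0.18],[[0.05,0.23,0],0.18],[[0.01,0.23,0],0.18]]'
```

```text
clock: 5.55
eef_pos: [584.1, -164.9, 79.0]
ee_rot: [3.094, -0.54, 0.001]
ft_force: [-1.0, -1.2, 1.0]
gripper_width: 0.6
grasp_force: 0.6
clock: 6.18
eef_pos: [597.5, -133.9, 79.1]
ee_rot: [3.02, 0.859, 0.002]
ft_force: [0.4, -0.9, -0.7]
gripper_width: 0.3
grasp_force: 0.6
```

```bash
python3 -m inch '[[[-0.06,0.23,-0.04],0.18],[[-0.1,0.22,0],0.18],[[-0.11,0.2,0],0.18],[[-0.15,0.18,0],0.18],[[-0.18,0.15,0],0.18]]'
python3 -m inch '[[[-0.2,0.12,0],0.18],[[-0.22,0.08,0],0.18],[[-0.23,0.04,0],0.18],[[-0.23,0,0],0.18],[[-0.23,-0.04,0],0.18]]'
python3 - <<'E'
from h import *
p=snap('wrist'); save(p,'w3.png'); print(manip.get_obs()['joint_pos'].round(2) )
E
```

```text
clock: 6.8
eef_pos: [579.8, -104.1, 78.1]
ee_rot: [2.345, 2.087, 0.003]
ft_force: [0.7, 0.1, 0.3]
gripper_width: -0.4
grasp_force: 0.7
clock: 7.42
eef_pos: [546.4, -98.4, 78.2]
ee_rot: [1.204, 2.899, 0.001]
ft_force: [1.0, 1.0, -0.3]
gripper_width: -0.1
grasp_force: 0.6
[-0.38  0.22  1.9   0.    1.02 -1.17]
```

View pics/w3.png

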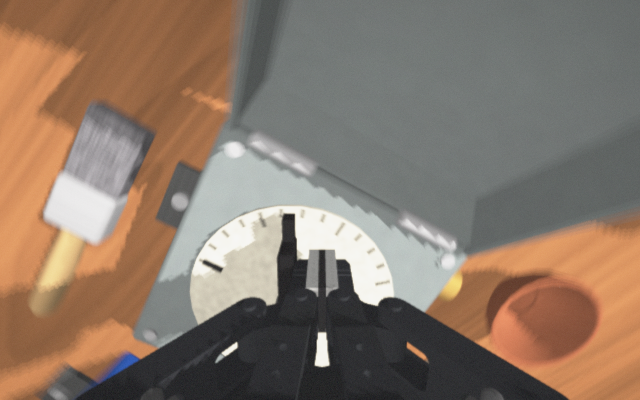

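The wing at (288,240) is held against the fingers' left side and moving anticlockwise. From here I'll take small steps and watch the force.

```bash
f(){ grep -E 'clock|eef|ft_f'; }
python3 -m inch '[[[-0.11,-0.03,0],0.09],[[-0.11,-0.05,0],0.09]]'|f
python3 -m inch '[[[-0.1,-0.05,0],0.09],[[-0.1,-0.07,0],0.09]]'|f
python3 -m inch '[[[-0.09,-0.07,0],0.09],[[-0.08,-0.08,0],0.09]]'|f
```

```text
clock: 7.72
eef_pos: [539.5, -100.8, 77.9]
ft_force: [0.7, 1.0, 0.8]
clock: 7.98
eef_pos: [533.6, -104.4, 77.9]
ft_force: [1.7, 0.9, 0.2]
clock: 8.22
eef_pos: [528.4, -108.9, 77.8]
ft_force: [2.2, 1.4, 0.9]
```

```bash
f(){ grep -E 'clock|eef|ft_f'; }
python3 -m inch '[[[-0.07,-0.09,0],0.09],[[-0.07,-0.09,0],0.09]]'|f
python3 -m inch '[[[-0.06,-0.1,0],0.09],[[-0.05,-0.11,0],0.09]]'|f
```

```text
clock: 8.48
eef_pos: [524.2, -114.3, 77.8]
ft_force: [0.3, 0.9, 0.2]
clock: 8.72
eef_pos: [520.8, -120.5, 77.7]
ft_force: [0.4, 0.8, -0.1]
```

```bash
f(){ grep -E 'clock|eef|ft_f'; }
python3 -m inch '[[[-0.04,-0.11,0],0.09],[[-0.03,-0.11,0],0.09]]'|f
python3 -m inch '[[[-0.02,-0.11,0],0.09],[[-0.01,-0.12,0],0.09]]'|f
```

```text
clock: 8.98
eef_pos: [518.6, -127.2, 77.7]
ft_force: [-0.2, 1.2, 0.8]
clock: 9.22
eef_pos: [517.6, -134.0, 77.6]
ft_force: [-1.9, 0.6, 0.7]
```

```bash
f(){ grep -E 'clock|eef|ft_f'; }
python3 -m inch '[[[0,-0.12,0],0.09],[[0.01,-0.12,0],0.09]]'|f
python3 -m inch '[[[0.02,-0.12,0],0.09],[[0.03,-0.11,0],0.09]]'|f
python3 - <<'E'
from h import *
p=snap('wrist'); save(p,'w4.png'); print(manip.get_obs()['joint_pos'].round(2) )
E
```

```text
clock: 9.48
eef_pos: [517.5, -140.6, 77.5]
ft_force: [-2.2, 6.7, 3.5]
clock: 9.72
eef_pos: [530.9, -123.2, 76.3]
ft_force: [0.0, 0.3, 0.0]
[-0.41  0.2   1.92 -0.05  1.02 -2.74]
```

View pics/w4.png

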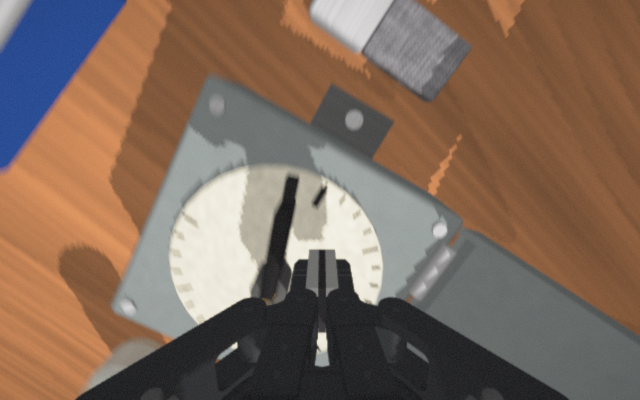

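The wing at (285,230) has gone a little ahead of the fingers. Its click was met at 6.7 N, then the last joint ran into its range limit and the arm drew back. I'll turn the tool back a little and push on from there.

```bash
python3 -m inch '[[[-0.1,0.1,0],-0.15],[[-0.1,0.1,0],-0.15],[[-0.1,0,0],-0.1],[[0,0,0],0]]'
python3 - <<'E'
from h import *
np.set_printoptions(precision=3,suppress=True)
p=snap('wrist'); o=manip.get_obs();c=p['color'].astype(int); print(o['joint_pos']); M=R.from_rotvec(o['ee_rot']).as_matrix(); print(M, np.arctan2(M[1,1],M[0,1]))
ax=np.array([557,-135.6])
v,u=np.where(c.max(2)<75); Q=np.array([pt(p,a,b) for a,b in zip(u,v) if b<290])
r=np.linalg.norm(Q[:,:2]-ax,axis=1); g=(Q[:,2]>86)&(Q[:,2]<100)&(r>14)&(r<52); d=Q[g][:,:2].mean(0)-ax
print(g.sum(),'wing heading',np.arctan2(d[1],d[0])%6.283,r[g].max())
save(p,'w5.png')
E
```

```text
clock: 10.28
eef_pos: [521.5, -117.0, 76.0]
ee_rot: [0.591, -3.048, 0.04]
ft_force: [0.3, 0.0, 0.7]
gripper_width: 0.0
grasp_force: 0.0
[-0.413  0.191  1.934 -0.049  1.032 -2.342]
[[-0.927 -0.375 -0.031]
 [-0.374  0.927 -0.033]
 [ 0.041 -0.019 -0.999]] 1.9550831855198787
1480 wing heading 3.449546769330314 51.97609000513044
```

```bash
f(){ grep -E 'clock|eef|ft_f'; }
python3 -m inch '[[[-0.25,-0.2,0.04],0.08],[[0,-0.2,0],0.07],[[0,-0.2,0],0]]'|f
python3 -m inch '[[[0,-0.1,0],0],[[0,-0.1,0],0]]'|f
python3 -m inch '[[[0.01,-0.1,0],0]]'|f
```

```text
clock: 10.7
eef_pos: [513.9, -135.2, 77.1]
ft_force: [-0.3, -1.1, 0.1]
clock: 10.95
eef_pos: [513.8, -141.2, 76.9]
ft_force: [-1.1, -0.3, 0.5]
clock: 11.08
eef_pos: [513.9, -143.3, 76.7]
ft_force: [0.2, 8.2, 2.5]
```

```bash
f(){ grep -E 'clock|eef|ft_f'; }
python3 -m inch '[[[0.03,-0.08,0],0]]'|f
python3 -m inch '[[[0.03,-0.08,0],0]]'|f
python3 -m inch '[[[0.03,-0.07,0],0]]'|f
```

```text
clock: 11.2
eef_pos: [514.4, -144.6, 76.6]
ft_force: [-0.9, 8.5, 3.1]
clock: 11.32
eef_pos: [515.2, -146.7, 76.4]
ft_force: [-0.3, 7.9, 1.1]
clock: 11.45
eef_pos: [516.4, -149.9, 76.5]
ft_force: [0.0, 1.6, 0.0]
```

```bash
f(){ grep -E 'clock|eef|ft_f'; }
python3 -m inch '[[[0.03,-0.05,0],0]]'|f
python3 -m inch '[[[0.03,-0.05,0],0]]'|f
```

```text
clock: 11.58
eef_pos: [516.9, -151.2, 76.4]
ft_force: [-2.0, 10.1, 2.4]
clock: 11.7
eef_pos: [517.2, -151.6, 76.2]
ft_force: [-4.3, 13.5, 6.2]
```

That is the stop: the force rose and the wing did not move. I'll back off, lift clear and check the pin.

```bash
python3 -m inch '[[[-0.15,0.3,0],0],[[-0.2,0.5,0],0],[[0,0.2,0.6],-0.15],[[-0.2,0,1],-0.18],[[-0.4,0,1],-0.18]]' >/dev/null
python3 -m inch '[[[-0.5,-0.3,1],-0.18],[[-0.5,-0.3,1],-0.18],[[-0.5,-0.3,1],-0.18],[[-0.3,-0.3,0.5],-0.18],[[0,0,0],0]]'
python3 - <<'E'
from h import *
np.set_printoptions(precision=2,suppress=True)
p=snap('wrist'); c0=px(p,[557,-135.6,87]); c1=px(p,[557,-135.6,93]); print(c0,c1)
ax=np.array([557,-135.6])
Q=np.array([pt(p,a,b) for a in range(640) for b in range(0,400)]); r=np.linalg.norm(Q[:,:2]-ax,axis=1)
g=(r<3); print('pin z',np.median(Q[g,2]) if g.any() else None); g=(r>6)&(r<9.5)&(Q[:,2]>80)&(Q[:,2]<92); print('hub z',np.median(Q[g,2]) if g.any() else None)
g=(r>20)&(r<46)&(Q[:,2]>88)&(Q[:,2]<100); 
if g.any(): d=Q[g][:,:2].mean(0)-ax; print(g.sum(),'wing',np.arctan2(d[1],d[0])%6.283)
x,y=c0.astype(int); print(x,y)
save(p,'w6.png',(max(0,x-100),max(0,y-75),x+100,y+75),4)
E
```

```text
clock: 12.95
eef_pos: [436.2, -160.4, 261.3]
ee_rot: [-1.057, -2.915, 0.007]
ft_force: [-0.4, 0.6, 0.2]
gripper_width: -0.1
grasp_force: 0.0
[409.14 253.03] [410.51 255.37]
pin z 94.28888286229085
hub z 87.40006798708873
192 wing 3.904904503992516
409 253
```

View pics/w6.png

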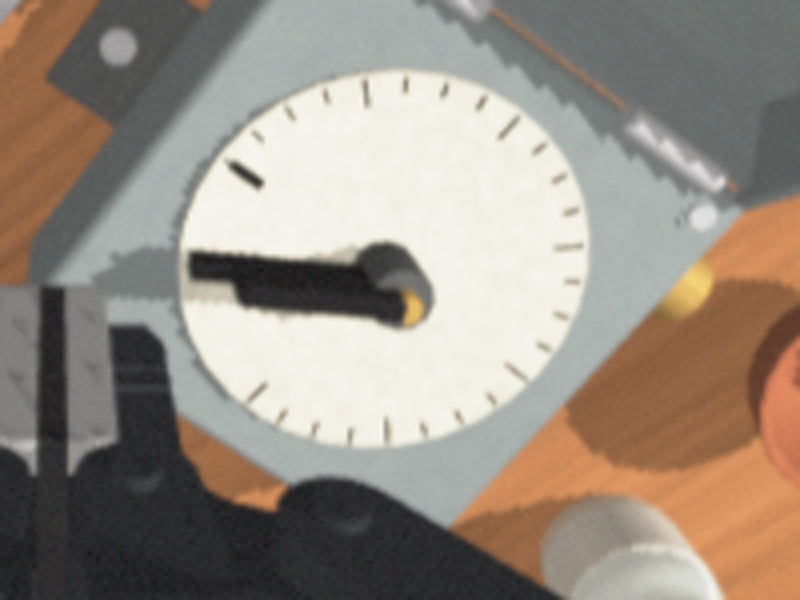

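The tell-tale is up: its top is at z 94 mm and the hub's is at 87 mm. The wing, at (320,280) in the crop, has stayed home with nothing touching it. Now I'll go behind the cover.

```bash
python3 -m inch '[[[0.2,0.87,0],-0.125],[[0.2,0.87,0],-0.125],[[0.2,0.87,0],-0.125],[[0.2,0.87,0],-0.125],[[0.2,0.87,0],-0.125]]' >/dev/null
python3 -m inch '[[[0.2,0.87,0],0],[[0.2,0.87,0],0],[[0.2,0.87,0],0],[[0.2,0.87,0],0],[[0.2,0.87,0],0]]'  >/dev/null
python3 -m inch '[[[0,0,0],0]]'
python3 - <<'E'
from h import *
np.set_printoptions(precision=1,suppress=True)
p=snap('scene')
print([(round(d['score'],2),w(p,d['centre'])) for d in models.pinpoint(p,'tab')])
th=[2.35,2.17,2.0,1.78,1.57,1.4,1.2,1.05,.9,.75,.6,.45,.3,.2,.1]
yc=[220,195,168.5,130,92,64,30,7,-15,-34,-51,-66,-79,-86,-90]; zc=[160,183,203,215,222,225,222,213,199,182,163,142,119,103,85]
l=None
for t,y,z in zip(th,yc,zc):
    q=np.array([557-.247*y,-135.6+.969*y,z]); print(t,q,'' if l is None else ((q-l)/30).round(2)); l=q
E
```

```text
clock: 14.38
eef_pos: [495.3, 102.8, 258.4]
ee_rot: [-1.893, -2.449, -0.014]
ft_force: [0.2, -0.2, -0.6]
gripper_width: 0.2
grasp_force: 0.0
[(0.86, array([508.6,  57.6, 178.7])), (0.69, array([ 587.2, -492.1,   66.4])), (0.57, array([599.8, 166. ,  64.2]))]
2.35 [502.7  77.6 160. ] 
2.17 [508.8  53.4 183. ] [ 0.2 -0.8  0.8]
2.0 [515.4  27.7 203. ] [ 0.2 -0.9  0.7]
1.78 [524.9  -9.6 215. ] [ 0.3 -1.2  0.4]
1.57 [534.3 -46.5 222. ] [ 0.3 -1.2  0.2]
1.4 [541.2 -73.6 225. ] [ 0.2 -0.9  0.1]
1.2 [ 549.6 -106.5  222. ] [ 0.3 -1.1 -0.1]
1.05 [ 555.3 -128.8  213. ] [ 0.2 -0.7 -0.3]
0.9 [ 560.7 -150.1  199. ] [ 0.2 -0.7 -0.5]
0.75 [ 565.4 -168.5  182. ] [ 0.2 -0.6 -0.6]
0.6 [ 569.6 -185.   163. ] [ 0.1 -0.6 -0.6]
0.45 [ 573.3 -199.6  142. ] [ 0.1 -0.5 -0.7]
0.3 [ 576.5 -212.2  119. ] [ 0.1 -0.4 -0.8]
0.2 [ 578.2 -218.9  103. ] [ 0.1 -0.2 -0.5]
0.1 [ 579.2 -222.8   85. ] [ 0.  -0.1 -0.6]
```

```bash
f(){ grep -E 'clock|eef|ft_f'; }
python3 -m inch '[[[0,0,-0.8],0],[[0,0,-0.8],0],[[0,0,-0.8],0],[[0,0,-0.8],0],[[0,0,0],0]]'|f
python3 -m inch '[[[0.07,-0.28,0],0],[[0.07,-0.28,0],0],[[0.07,-0.28,0],0],[[0.1,-0.4,0.4],0]]'|f
```

```text
clock: 15.1
eef_pos: [494.2, 100.4, 161.7]
ft_force: [-0.2, -0.5, 0.2]
clock: 15.6
eef_pos: [505.8, 65.2, 177.4]
ft_force: [-1.4, 5.3, 3.7]
```

Contact at 5 N. I'll carry on along the arc.

```bash
f(){ grep -E 'clock|eef|ft_f'; }
python3 -m inch '[[[0.1,-0.4,0.3],0],[[0.1,-0.45,0.35],0],[[0.1,-0.45,0.3],0]]'|f
python3 -m inch '[[[0.1,-0.4,0.15],0],[[0.1,-0.4,0.15],0],[[0.1,-0.4,0.1],0]]'|f
```

```text
clock: 15.98
eef_pos: [514.7, 24.2, 205.3]
ft_force: [0.8, 1.8, -1.4]
clock: 16.35
eef_pos: [523.4, -12.0, 216.5]
ft_force: [-0.4, 3.1, 1.0]
```

```bash
f(){ grep -E 'clock|eef|ft_f'; }
python3 -m inch '[[[0.1,-0.4,0.1],0],[[0.1,-0.4,0.08],0],[[0.1,-0.4,0.05],0]]'|f
python3 -m inch '[[[0.1,-0.4,0.05],0],[[0.1,-0.4,0.05],0],[[0.1,-0.4,0],0]]'|f
python3 -m inch '[[[0.1,-0.4,-0.03],0],[[0.1,-0.4,-0.03],0]]'|f
python3 - <<'E'
from h import *
p=snap('scene'); save(p,'s2.png',(200,60,480,270),2.5)
E
```

```text
clock: 16.73
eef_pos: [532.0, -47.9, 222.8]
ft_force: [-0.5, 1.6, -1.1]
clock: 17.1
eef_pos: [541.5, -83.9, 226.4]
ft_force: [-0.3, 0.9, -0.7]
clock: 17.35
eef_pos: [547.4, -107.9, 224.4]
ft_force: [-0.3, 1.2, -0.2]
```

View pics/s2.png

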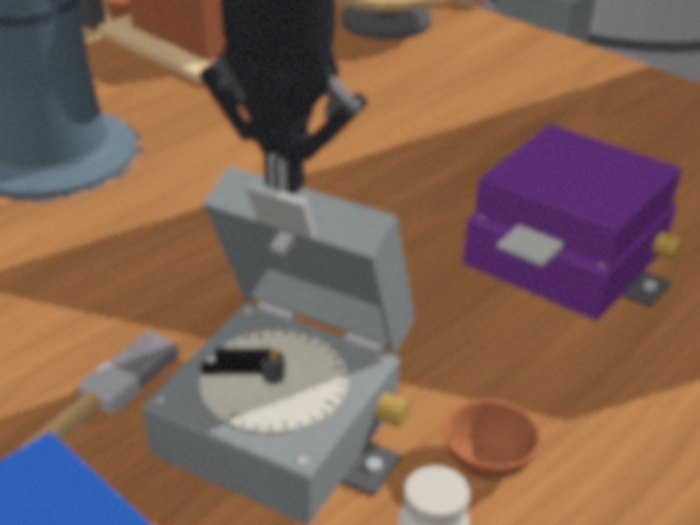

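The fingers are behind the tab at (280,210) and the cover is just past upright. The pointer is still home. I'll continue over the top and down.

```bash
f(){ grep -E 'clock|eef|ft_f'; }
python3 -m inch '[[[0.1,-0.37,-0.15],0],[[0.1,-0.37,-0.2],0]]'|f
python3 -m inch '[[[0.09,-0.35,-0.23],0],[[0.09,-0.35,-0.24],0]]'|f
python3 -m inch '[[[0.08,-0.31,-0.28],0],[[0.08,-0.31,-0.28],0]]'|f
python3 -m inch '[[[0.07,-0.27,-0.31],0],[[0.07,-0.27,-0.31],0]]'|f
python3 -m inch '[[[0.06,-0.24,-0.35],0],[[0.06,-0.24,-0.35],0]]'|f
```

```text
clock: 17.65
eef_pos: [553.8, -130.1, 214.1]
ft_force: [-0.6, 1.0, 1.8]
clock: 17.9
eef_pos: [558.9, -151.0, 199.4]
ft_force: [0.5, 0.9, 1.7]
clock: 18.15
eef_pos: [563.5, -169.4, 182.3]
ft_force: [-0.1, 1.4, -0.2]
clock: 18.4
eef_pos: [567.6, -185.5, 163.6]
ft_force: [-0.6, 0.7, 1.4]
clock: 18.65
eef_pos: [571.2, -199.8, 142.6]
ft_force: [-0.4, -0.5, 0.3]
```

```bash
f(){ grep -E 'clock|eef|ft_f'; }
python3 -m inch '[[[0.06,-0.21,-0.38],0],[[0.06,-0.21,-0.38],0]]'|f
python3 -m inch '[[[0.05,-0.14,-0.27],0],[[0.04,-0.12,-0.27],0]]'|f
python3 -m inch '[[[0.02,-0.07,-0.2],0],[[0.01,-0.04,-0.2],0]]'|f
```

```text
clock: 18.9
eef_pos: [574.9, -212.5, 119.8]
ft_force: [-0.3, 1.3, -0.3]
clock: 19.15
eef_pos: [577.7, -220.2, 104.0]
ft_force: [0.0, 0.5, 0.5]
clock: 19.4
eef_pos: [578.6, -223.3, 92.3]
ft_force: [-0.1, -0.0, -0.1]
```

```bash
f(){ grep -E 'clock|eef|ft_f'; }
python3 -m inch '[[[0,-0.02,-0.15],0],[[0,0,-0.15],0]]'|f
python3 -m inch '[[[0,0,-0.1],0],[[0,0,-0.1],0]]'|f
python3 -m inch '[[[0,0,-0.08],0]]'|f
```

```text
clock: 19.65
eef_pos: [578.5, -223.9, 83.4]
ft_force: [-1.1, 0.2, -0.2]
clock: 19.9
eef_pos: [578.7, -224.0, 78.9]
ft_force: [-5.9, 2.1, 14.7]
clock: 20.02
eef_pos: [578.8, -224.1, 77.5]
ft_force: [-5.6, 1.3, 8.5]
```

```bash
f(){ grep -E 'clock|eef|ft_f'; }
python3 -m inch '[[[0,0,-0.08],0]]'|f
python3 -m inch '[[[0,0,-0.08],0]]'|f
python3 -m inch '[[[0,0,-0.08],0]]'|f
python3 -m inch '[[[0,0,-0.06],0]]'|f
```

```text
clock: 20.15
eef_pos: [578.7, -224.3, 73.9]
ft_force: [-1.7, -0.9, 3.4]
clock: 20.27
eef_pos: [578.8, -224.1, 70.6]
ft_force: [0.4, -0.3, 0.2]
clock: 20.4
eef_pos: [578.6, -223.7, 67.9]
ft_force: [-3.0, 1.9, 12.8]
clock: 20.52
eef_pos: [578.7, -223.7, 67.7]
ft_force: [-7.1, 3.6, 19.1]
```

The cover snapped past the catch and is down at z 68, fully shut. I'll release it and check.

```bash
python3 -m inch '[[[0,0,0.3],0],[[0,-0.2,0.9],0],[[0,-0.5,1],0],[[0,-0.7,1],0],[[0,-0.9,1],0]]' >/dev/null
python3 -m inch '[[[-0.6,-0.9,0.3],0],[[-0.6,-0.9,0],0],[[-0.6,-0.5,0],0],[[-0.6,-0.5,0],0],[[0,0,0],0]]'
python3 - <<'E'
from h import *
np.set_printoptions(precision=1,suppress=True)
p=snap('scene'); save(p,'s3.png',(180,90,480,310),2.5)
for q in ['tab','glaze_jar','bowl','brush']: print(q,[(round(d['score'],2),w(p,d['centre'])) for d in models.pinpoint(p,q)])
u,v=px(p,[580.5,-227.7,68]); print(u,v,[pt(p,u+a,v+b) for a,b in [(0,0),(4,0),(-4,0),(0,3)]])
t=snap('top'); u,v=px(t,[580.5,-227.7,68]);print(pt(t,u,v)); print([pt(t,*px(t,[557-.247*y,-135.6+.969*y,104])) for y in (60,0,-55)])
E
```

```text
clock: 21.78
eef_pos: [505.2, -377.4, 200.7]
ee_rot: [-1.903, -2.444, -0.017]
ft_force: [-0.1, 0.3, 0.3]
gripper_width: 0.2
grasp_force: 0.0
tab [(0.65, array([ 586.5, -491.2,   67.2])), (0.6, array([599.7, 165.2,  65.8])), (0.59, array([ 580.9, -229. ,   68.1]))]
glaze_jar []
bowl [(0.91, array([711. , -33. ,  -0.2]))]
brush [(0.6, array([ 419.5, -230.1,   -3.7]))]
282.0983468310268 236.93527114336655 [array([ 581. , -228.1,   68.7]), array([ 585.4, -221.8,   67.3]), array([ 573.8, -232.3,   66.5]), array([ 586.2, -232.5,   67.5])]
[ 581.  -228.1   64.4]
[array([542.3, -77.5, 103.1]), array([ 556.7, -135.5,  106.7]), array([ 570.6, -188.9,  103.6])]
```

View pics/s3.png

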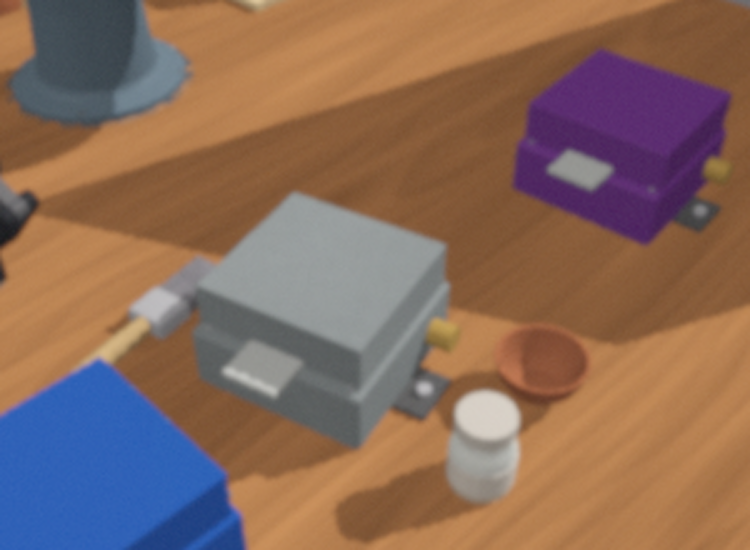

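The cover is flat shut, with its tab at (262,367) in the crop and at z 68 mm. The jar (483,445), bowl (543,360) and brush (160,305) are where they were, and the arm is clear.

```bash
python3 -c "
from station import manip; print(manip.sign_off())"
```

```text
the job is handed in; nothing more can be done
None
```

The job is handed in: the pointer stayed home against its stop with the tell-tale pin up, then the cover was swung over and latched fully shut, and the jar, bowl and brush were left where they were.

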